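# Unstack the returned art goods onto their display stands

### The arm

A 6-joint arm with a two-finger parallel gripper is mounted at the origin on the work surface; the furniture and walls round the work are solid. World frame = base frame: x ahead of the robot, y to its left, z up, the work surface at z = 0. Lengths are in mm, angles in rad, forces in N, time in s.
With the tool pointing down it reaches from about 350 to 875 mm from the base axis. Payload 4.2 kg.
Tool frame: the origin (TCP) lies midway between the tips of the shut fingers; the grasp point (between the pads) lies 19 mm behind it; z points along the fingers, y is the line along which they close (so a half turn about z gives the same grasp; the last joint's range is limited). The gripper opens to 87 mm and grips with 3 to 60 N. Pads are 19 mm wide; open, the fingers measure 117 mm over their backs; the gripper's body (75 mm by 190 mm) begins 51 mm behind the grasp point.
Start: joints at [1.411, 0.385, 0.008, 0, -1.194, -0.259], TCP at [254.132, 570.978, 222.55] pointing down, gripper open.
Joint ranges: [-3.14, 3.14], [-1.21, 2.06], [-1.07, 1.41], [-3.16, 2.05], [-2.99, -0.16], [-3.1, 3.1]. Speed limits (rad/s): [2.79, 2.79, 3.14, 3.14, 3.14, 3.14].

### API

Orientations are given as a unit quaternion [x, y, z, w].
In Python, from workcell import status, viewer, workorder gives the robot as it stands.
- The arm moves only by the tool arm_command, never from a script. Its argument "commands" is a list that holds one entry, the list of rows, each a list of 7 numbers: the shift along the tool's x, y, z in units of 25 mm (1.0 is 25 mm), then the turn, a rotation vector about the tool's x, y, z in units of 5 degrees (1.0 is 5 degrees), then the opening, from -1 (shut) to 1 (fully open). A call has 1 to 10 rows; each row shifts and turns the commanded pose from where the row before left it, along the tool's axes as they then stand; what a row does not reach is not made up. A row lasts 1/12 s, in which the tool goes at most 41.7 mm and 7.16 degrees, less where a joint would pass 70% of its speed; a pose out of reach is approached as far as the arm can. A call is refused whole if a number of a shift passes 1 or a number of a turn 1, either way. A call with a gripper value outside its range is refused whole. The fingers move at their own pace and stop on an object; "newtons" is the grip in N (left out, the last holds). Time passes only in rows, so rows that do not move let the fingers close. It gives the time, the measured TCP pose, the force, the opening and the grip force at its end, in the units of the state.
- status.read_state(): the state, without advancing time (a new reading comes with each control period).
- viewer.snapshot(name): name is "side" or "top" or "wrist"; returns the picture (480x640x3 uint8, blue, green, red); there is no depth.
- viewer.get_calibration(name): a dict with "intrinsics" (3x3 intrinsics, pixels), "world_from_camera" (4x4, takes a point from camera to world coordinates). Camera axes: x right, y down, z forward; pixel columns grow to the right and rows downward; lengths in mm; the calibration is good to about 2 mm. A picture is of the moment at which its call begins: read the wrist's pose just before it. get_calibration takes no time and is no camera call; for the wrist camera it gives the pose at the moment of the call.
- workorder.hand_in(): hands the job in; it is judged then, once.
The state is a dict: "t": time; "q": joint angles; "dq": joint speeds; "tau": joint torques, N m; "tool_pos": TCP position; "tool_rot": TCP orientation; "force": force on the tool from outside, world axes, zero at the start; "wrist_torque": the same for the moment, N m; "finger_gap": opening from 0.0 (shut) to 1.0 (fully open); "grasp_force": force on a finger pad.
Only numpy, scipy, OpenCV 4.12 (cv2) and the standard library are available. Lean on these libraries where they do the work, as an engineer would, in place of code of your own. Each camera call takes 0.05 s, during which the arm holds its last target. There are 200 camera calls.

### The job

Take apart the stack on the counter from the top down and set each thing on the wooden display stand made for it before taking the next: the eraser flat in the small rectangular tray, the paint jar upright inside the round dish, the charcoal carton lying centred along its cradle between the two lips, and the masking tape flat on the round stand with the hub in its hole. Do not tip the jar over, and leave the two loose paint tubes where they lie.

Things in the scene. Friction and masses are not known exactly. Their poses are not given: they have to be found in the camera images.
- eraser: The eraser in a card sleeve on top of the stack: a block 23 (its x) x 56 (its y) x 13 mm high, 25 g. At the start it lies on the jar's lid at any yaw. Origin: centre of its underside.
- paint_jar: Squat round paint jar with a white screw lid, second from the top of the stack: 68 mm diameter, 61 mm high, rigid, 0.18 kg. At the start it stands on the charcoal carton. Origin: centre of its underside, z along its axis.
- charcoal_carton: Dark square card carton lying flat under the jar: 150 mm long (its x), 38 mm wide (its y), 38 mm high, rigid, 0.085 kg. At the start it lies across the masking tape roll. Origin: centre of its underside.
- masking_tape: Pale roll of masking tape lying flat on the counter at the bottom of the stack: ring of 96 mm outside diameter, hole about 70 mm, so its wall is 13 mm thick and can be pinched with one finger in the hole; 24 mm high, rigid, 0.09 kg. Origin: centre of the hole at its underside.
- eraser_tray: Place of the eraser: small rectangular wooden tray, fixed, 50 (its x) x 84 (its y) mm outside with walls 5 mm thick, inside 40 x 74 mm; floor 6 mm above the surface it stands on, rim at 10 mm. The eraser's long axis goes along the tray's. May stand inside the display bin. Origin: centre of its underside.
- jar_dish: Place of the jar: low round wooden dish without a hub, fixed, 96 mm outside diameter, inside about 83 mm; floor at 6 mm, rim at 14 mm. May stand inside the display bin. Origin: centre of its underside.
- carton_cradle: Place of the carton: wooden channel, fixed, 120 mm long (its x), 66 mm wide, open at both ends, with a lip along each long side; 52 mm free between the lips; floor at 6 mm, lips' top at 18 mm. The carton lies along it with its middle over the cradle's middle and sticks out about 15 mm at each end. Origin: centre of its underside.
- tape_stand: Place of the tape: flat wooden disc of 84 mm diameter, fixed, top at 8 mm, with a round hub of 48 mm diameter in its middle whose top is at 18 mm; the tape lies on the disc round the hub. Origin: centre of its underside.
- paint_tube_near: Bystander, loose: paint tube with a blue band, 34 (its x) x 122 (its y) x 25 mm, lying on the counter beside the display bin, a fixed frame with walls 160 mm high; its left wall's outer face runs over the counter from about x 0.32, y -0.01 to x 0.65, y 0.075 m. Leave the tube alone. Origin: centre of its underside.
- paint_tube_far: Bystander, loose: paint tube with a green band, 34 (its x) x 122 (its y) x 25 mm, lying on the counter farther from the display bin. Leave it alone. Origin: centre of its underside.

How it is judged:
By the outcome, as a careful person would: the job done as asked, in the order asked, and still so for the second after the job is handed in, with the robot touching nothing.
It also fails if it takes over 102 s, if anything falls off the work surface, if the arm or the gripper's body presses on something with over 40 N, if the wrist force passes 120 N, or if a joint passes its speed limit or range.

## Working session

There is one attempt and no reset: what is moved stays moved. The work goes in short steps, Python scripts to look and compute and a tool call to move; the robot and the scene stay as the last step left them, time stands still between calls to the robot, and variables do not carry over. Pictures are saved under pics/ and viewed, at most 16 in all, crops included, and the job is handed in when it is done.

Besides the shell and the picture viewer there is one more tool, called after "Emit:" as name([rows], argument=value, ...), one row to a line, values as JSON. arm_command: Moves the arm, as the interface text tells. Its arguments: {"type":"object","properties":{"commands":{"type":"array","items":{"type":"array","items":{"type":"array","items":{"type":"number"}}}},"newtons":{"type":"number"}},"required":["commands"]}

```bash
ls; mkdir -p pics; python3 - <<'E'
from workcell import status, viewer
import cv2, numpy as np
print(status.read_state())
for n in ("side","top","wrist"):
    c=viewer.get_calibration(n); print(n,np.round(c["intrinsics"],1).tolist(),np.round(c["world_from_camera"],4).tolist())
    cv2.imwrite(f"pics/{n}0.png",viewer.snapshot(n))
E
```

```text
pics
{'t': 0.0, 'q': array([ 1.41060288e+00,  3.85567331e-01,  6.60356726e-03, -4.83870200e-04,
       -1.19398608e+00, -2.58563393e-01]), 'dq': array([-0.00012918,  0.00046595, -0.000106  , -0.00052208, -0.00017949,
        0.00048764]), 'tau': array([ 2.79988171e-04, -3.90670180e+01,  1.87405390e+01,  4.21982870e+00,
        1.10176616e-02, -1.92854604e-04]), 'tool_pos': array([253.90308853, 570.43820361, 221.44662926]), 'tool_rot': array([ 9.78141151e-01, -2.07939122e-01, -1.71654809e-04,  1.08651088e-03]), 'force': array([ 0.35348364, -0.08458696, -0.04175321]), 'wrist_torque': array([-0.0075003 ,  0.00409813, -0.00023318]), 'grasp_force': 0.0, 'finger_gap': 1.0019460712599855}
side [[603.2, 0.0, 308.2], [0.0, 603.2, 243.7], [0.0, 0.0, 1.0]] [[-0.2593, 0.8708, -0.4177, 975.991], [0.9658, 0.23, -0.1201, 277.4697], [-0.0086, -0.4345, -0.9006, 1137.8712], [0.0, 0.0, 0.0, 1.0]]
top [[459.9, 0.0, 309.4], [0.0, 459.9, 242.8], [0.0, 0.0, 1.0]] [[-0.1226, -0.9706, 0.2071, 290.73], [-0.9925, 0.1203, -0.0237, 131.6653], [-0.0019, -0.2085, -0.978, 953.4701], [0.0, 0.0, 0.0, 1.0]]
wrist [[392.2, 0.0, 317.7], [0.0, 392.2, 238.1], [0.0, 0.0, 1.0]] [[-0.4068, -0.882, -0.238, 319.0007], [-0.9135, 0.3932, 0.1044, 542.005], [0.0015, 0.2599, -0.9656, 383.2584], [0.0, 0.0, 0.0, 1.0]]
```

View pics/top0.png

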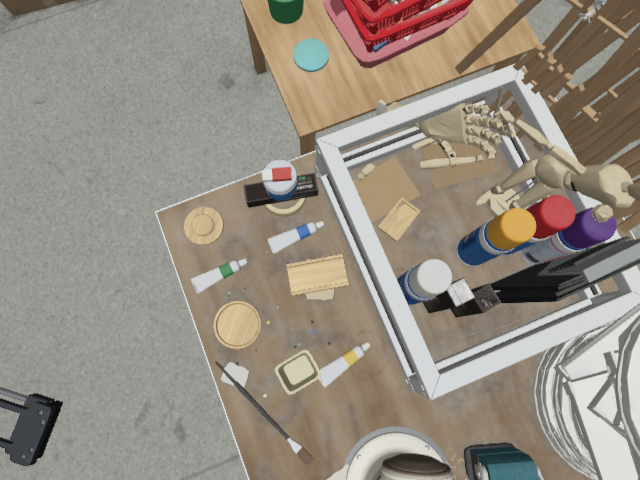

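View pics/side0.png

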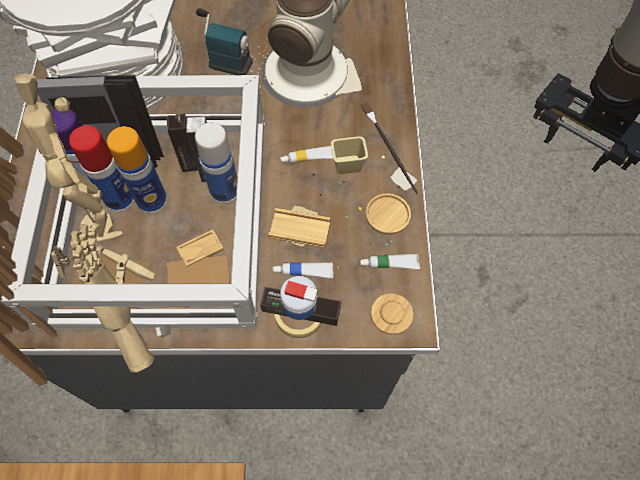

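The top view shows the stack at about (280,185). The tape stand is at (204,225), the dish at (237,324), the cradle at (318,274), and the tray is inside the bin at (399,219). In the side view the stack is at (299,297), the stand at (392,313), the dish at (388,213), the cradle at (299,227) and the tray at (200,247).

```bash
python3 - <<'E'
import cv2
t=cv2.imread("pics/top0.png");s=cv2.imread("pics/side0.png")
cv2.imwrite("pics/topc.png",cv2.resize(t[150:360,170:440],None,fx=2.8,fy=2.8,interpolation=cv2.INTER_CUBIC))
cv2.imwrite("pics/sidec.png",cv2.resize(s[180:345,165:425],None,fx=3,fy=3,interpolation=cv2.INTER_CUBIC))
E
```

```text
(no output)
```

View pics/topc.png

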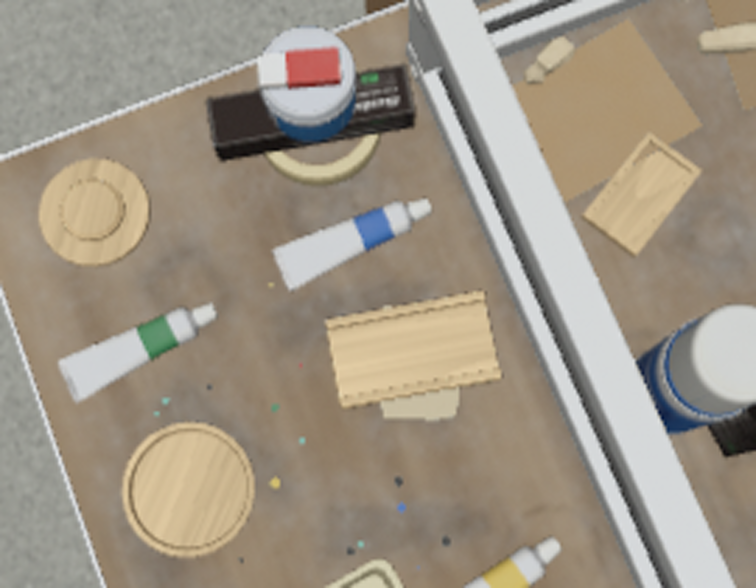

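View pics/sidec.png

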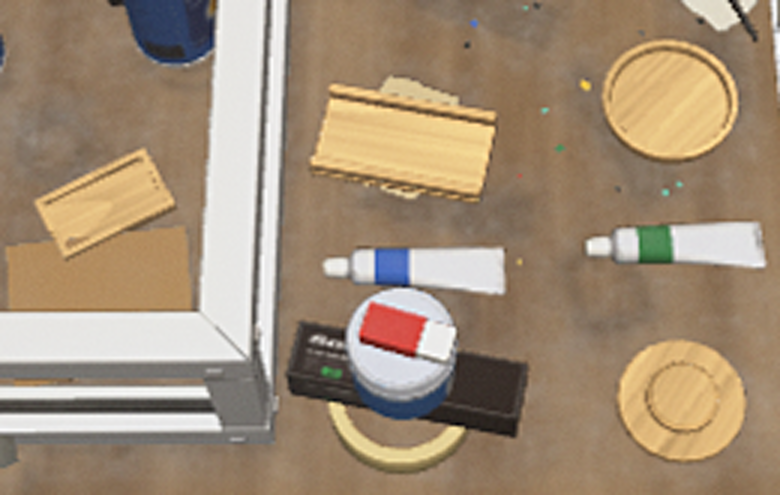

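The crops clearly show the eraser (lid centre at top-crop (307,76), side-crop (400,338)), the carton ends, tray corners, cradle corners and the two round stands. I'll triangulate these.

```bash
cat > h.py <<'E'
import numpy as np, cv2, json
from workcell import status, viewer
def P(c):
    W=np.linalg.inv(c["world_from_camera"]); return np.asarray(c["intrinsics"])@W[:3]
def tri(P1,P2,a,b):
    X=cv2.triangulatePoints(P1,P2,np.float64(a).reshape(2,1),np.float64(b).reshape(2,1)); return (X[:3]/X[3]).ravel()
def proj(P,X):
    y=np.c_[np.atleast_2d(X),np.ones(len(np.atleast_2d(X)))]@P.T; return y[:,:2]/y[:,2:]
def onplane(c,px,z):
    K=np.asarray(c["intrinsics"]);M=np.asarray(c["world_from_camera"])
    d=M[:3,:3]@np.linalg.inv(K)@np.r_[px,1]; o=M[:3,3]; return o+d*(z-o[2])/d[2]
E
python3 - <<'E'
from h import *
Pt,Ps=P(viewer.get_calibration("top")),P(viewer.get_calibration("side"))
T=lambda p:(170+(p[0]+.5)/2.8-.5,150+(p[1]+.5)/2.8-.5); S=lambda p:(165+(p[0]+.5)/3-.5,180+(p[1]+.5)/3-.5)
D={"tray":([(651,135),(700,170),(636,254),(585,214)],[(68,256),(36,205),(145,150),(175,200)]),
"eraser":([(259,54),(338,48),(341,82),(260,87)],[(447,361),(361,339),(371,303),(457,326)]),
"lid":([(307,76)],[(400,338)]),
"carton":([(208,98),(406,66),(413,108),(217,146)],[(518,422),(288,378),(301,322),(528,363)]),
"cradle":([(327,322),(484,292),(500,378),(343,405)],[(478,200),(311,168),(333,86),(496,113)]),
"stand hub":([(93,209)],[(683,396)]),"stand disc":([(94,211)],[(682,400)]),"dish":([(188,489)],[(670,100)]),
"tube near":([(275,250),(288,290),(430,207)],[(503,293),(504,249),(323,267)]),
"tube far":([(60,360),(78,401),(212,312)],[(764,268),(763,223),(586,247)])}
for k,(a,b) in D.items():
    X=np.array([tri(Pt,Ps,T(p),S(q)) for p,q in zip(a,b)])
    print(k,np.round(X.mean(0),1))
    if len(X)>1: print("   ",np.round(X,0).tolist(), "edges",[ (round(float(np.linalg.norm(v)),0),round(float(np.degrees(np.arctan2(v[1],v[0]))),1)) for v in np.roll(X,-1,0)-X])
E
```

```text
tray [518.7 -86.8  12.4]
    [[563.0, -99.0, 11.0], [532.0, -134.0, 10.0], [473.0, -74.0, 11.0], [507.0, -40.0, 17.0]] edges [(46.0, -132.3), (84.0, 134.8), (49.0, 45.3), (82.0, -46.5)]
eraser [603.2 155.7 135.4]
    [[616.0, 182.0, 137.0], [614.0, 129.0, 134.0], [590.0, 129.0, 134.0], [593.0, 183.0, 137.0]] edges [(53.0, -91.4), (24.0, -179.7), (54.0, 87.7), (23.0, -1.7)]
lid [602.6 150.5 120.6]
carton [601.8 153.1  63. ]
    [[616.0, 228.0, 62.0], [624.0, 81.0, 59.0], [589.0, 80.0, 67.0], [578.0, 224.0, 65.0]] edges [(147.0, -86.9), (36.0, -178.2), (145.0, 94.2), (38.0, 4.8)]
cradle [421.9 100.1  15.3]
    [[450.0, 161.0, 10.0], [458.0, 43.0, 14.0], [393.0, 40.0, 16.0], [387.0, 157.0, 21.0]] edges [(118.0, -86.4), (65.0, -177.5), (117.0, 93.0), (65.0, 3.6)]
stand hub [556.2 325.6  16.5]
stand disc [556.6 326.    9.9]
dish [341.4 273.1  13.8]
tube near [505.9 151.2   7.8]
    [[511.0, 194.0, 4.0], [479.0, 187.0, 5.0], [528.0, 73.0, 14.0]] edges [(32.0, -167.6), (124.0, -67.0), (122.0, 97.8)]
tube far [443.4 318.6   7.9]
    [[447.0, 361.0, 4.0], [415.0, 353.0, 4.0], [468.0, 242.0, 15.0]] edges [(34.0, -165.6), (123.0, -64.4), (121.0, 99.8)]
```

Measured heights agree with the text: everything stands on the counter, including the tray at (519,-87) with its long axis at about 134.5°. I'll move toward the stack and measure the bin wall and spray can.

Emit:
arm_command([
  [[0.97,0.47,0,0,0,0,1],[0.97,0.47,0,0,0,0,1],[0.97,0.47,0,0,0,0,1],[0.97,0.47,0,0,0,0,1],[0.97,0.47,0,0,0,0,1],[0.97,0.47,0,0,0,0,1],[0.97,0.47,0,0,0,0,1],[0.97,0.47,0,0,0,0,1],[0.97,0.47,0,0,0,0,1],[0.97,0.47,0,0,0,0,1]],
])

```text
t: 0.98
tool_pos: [428.4, 363.8, 222.3]
tool_rot: [0.978, -0.208, -0.0, 0.0]
force: [-1.0, 0.2, 0.2]
finger_gap: 0.999
grasp_force: 0.0
```

```bash
cat >> h.py <<'E'
from scipy.spatial.transform import Rotation as R
def plan(x=None,y=None,z=None,cl=None):
    "report pose; print the move to a tool-down target: shift (tool axes, mm) and turn about tool z (deg)"
    s=status.read_state(); r=R.from_quat(s["tool_rot"]).as_matrix(); p=s["tool_pos"]
    c=np.degrees(np.arctan2(r[1,1],r[0,1]))
    print("t %.1f tcp %s close-line %.1f tilt %s q6 %.2f gap %.1fmm grip %.1f F %s"%(s["t"],np.round(p,1),c,np.round(r[:2,2],3),s["q"][5],s["finger_gap"]*87,s["grasp_force"],np.round(s["force"],1)))
    if x is not None:
        d=r.T@(np.array([x,y,z])-p); print("shift units",np.round(d/25,2),"max rows",round(max(abs(d))/25,1))
    if cl is not None:
        t=(c-cl+90)%180-90; print("turn rows tool-z %.2f (other way %.2f)"%(t/5,(t-np.sign(t)*180)/5))
E
python3 - <<'E'
from h import *
plan(603,156,220,-1.7)
ct=viewer.get_calibration("top");Pt,Ps=P(ct),P(viewer.get_calibration("side"))
T=lambda p:(170+(p[0]+.5)/2.8-.5,150+(p[1]+.5)/2.8-.5); S=lambda p:(165+(p[0]+.5)/3-.5,180+(p[1]+.5)/3-.5)
print("cap",tri(Pt,Ps,(434,274),(211,134)))
# wall inner top edge / outer top edge
for p in [(482,35),(640,390),(672+54,588)]: print("inner160",onplane(ct,T(p),160))
for p in [(430,35),(520,260),(596+50,588)]: print("outer160",onplane(ct,T(p),160))
cs=viewer.get_calibration("side")
for p in [(232,20),(205,290)]: print("side inner160",onplane(cs,S(p),160))
for p in [(265,20),(253,355)]: print("side outer160",onplane(cs,S(p),160))
print(onplane(cs,S((185,60)),0))
E
```

```text
t 1.0 tcp [428.4 363.8 222.3] close-line -114.0 tilt [-0. -0.] q6 0.16 gap 86.9mm grip 0.0 F [-1.   0.2  0.2]
shift units [9.76 4.75 0.09] max rows 9.8
turn rows tool-z 13.54 (other way -22.46)
cap [371.67113003 -81.54794932 210.24158604]
inner160 [601.37530223  34.9090141  160.        ]
inner160 [359.01718541 -29.86933566 160.        ]
inner160 [235.78010853 -61.59142101 160.        ]
outer160 [605.57250801  68.67837009 160.        ]
outer160 [449.26229094  31.80746845 160.        ]
outer160 [241.63214031 -14.17634578 160.        ]
side inner160 [438.1365303   -5.01831165 160.        ]
side inner160 [617.59245062  35.87241453 160.        ]
side outer160 [432.84738238  15.09449609 160.        ]
side outer160 [649.05218458  75.23338589 160.        ]
[390.97522686 -73.91210828   0.        ]
```

```bash
python3 - <<'E'
from h import *
Pt,Ps=P(viewer.get_calibration("top")),P(viewer.get_calibration("side"))
print("orange cap",tri(Pt,Ps,(513,228),(127,149)))
print("red cap",tri(Pt,Ps,(550,216),(88,142)))
print("orange base on z0", onplane(viewer.get_calibration("side"),(148,205),0), onplane(viewer.get_calibration("top"),(470,262),0))
E
```

```text
orange cap [ 434.1134528  -231.02990069  194.64615961]
red cap [ 445.67417277 -297.49216835  206.73419621]
orange base on z0 [ 446.90075463 -234.10489079    0.        ] [ 410.26762158 -221.1227349     0.        ]
```

Emit:
arm_command([
  [[0.97,0.47,0,0,0,0,1],[0.97,0.47,0,0,0,0,1],[0.97,0.47,0,0,0,0,1],[0.97,0.47,0,0,0,0,1],[0.97,0.47,0,0,0,0,1],[0.97,0.47,0,0,0,1,1],[0.97,0.4,0,0,0,1,1],[0.97,0.4,0,0,0,1,1],[0.97,0.3,0,0,0,1,1],[0.97,0.2,0,0,0,1,1]],
])

```text
t: 1.82
tool_pos: [591.5, 156.3, 222.2]
tool_rot: [0.909, -0.417, -0.0, 0.0]
force: [0.1, 0.9, -0.2]
finger_gap: 0.998
grasp_force: 0.0
```

Emit:
arm_command([
  [[0,0,0,0,0,1,1],[0,0,0,0,0,1,1],[0,0,0,0,0,1,1],[0,0,0,0,0,1,1],[0,0,0,0,0,1,1],[0,0,0,0,0,1,1],[0,0,0,0,0,1,1],[0,0,0,0,0,1,1],[0,0,0,0,0,0.5,1],[0,0,0,0,0,0,1]],
])

```text
t: 2.65
tool_pos: [590.9, 157.5, 222.1]
tool_rot: [-0.698, 0.717, 0.0, -0.0]
force: [0.0, 0.2, -0.1]
finger_gap: 0.999
grasp_force: 0.0
```

```bash
python3 - <<'E'
from h import *
plan(603,156,222,-1.7)
c=viewer.get_calibration("wrist"); im=viewer.snapshot("wrist"); cv2.imwrite("pics/w1.png",im); cv2.imwrite("pics/top1.png",viewer.snapshot("top"))
# predicted eraser corners
X=np.array([[616,182,136],[614,129,136],[590,129,136],[593,183,136]]); print(np.round(proj(P(c),X)))
E
```

```text
t 2.6 tcp [590.9 157.5 222.1] close-line 178.5 tilt [-0.001 -0.   ] q6 -0.55 gap 86.9mm grip 0.0 F [ 0.   0.2 -0.1]
shift units [ 0.05 -0.49  0.  ] max rows 0.5
turn rows tool-z 0.03 (other way -35.97)
[[282. 280.]
 [280. 202.]
 [318. 201.]
 [316. 281.]]
```

View pics/w1.png

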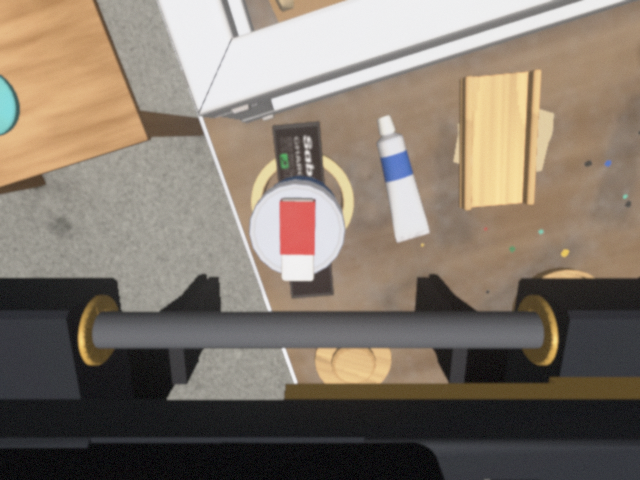

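The wrist view shows the eraser at (297,240), as predicted to 2–4 px. The carton ends are at (297,122) and (312,296), with the cradle at (500,140).

```bash
python3 - <<'E'
from h import *
c=viewer.get_calibration("wrist")
f=lambda p,z:np.round(onplane(c,p,z)[:2],1)
print("eraser",[f(p,136) for p in [(281,199),(315,200),(313,281),(282,280)]], np.mean([f(p,136) for p in [(281,199),(315,200),(313,281),(282,280)]],0))
print("lid",f((297.5,227),123))
print("carton",[f(p,62) for p in [(274,124),(319,121),(333,294),(291,297)]],np.mean([f(p,62) for p in [(274,124),(319,121),(333,294),(291,297)]],0))
q=[(465,76),(540,70),(537,205),(467,209)]
print("cradle",[f(p,18) for p in q],np.mean([f(p,18) for p in q],0))
print("tape edges z24",f((250,196),24),f((354,196),24),f((300,151),24))
E
```

```text
eraser [array([613.8, 127.1]), array([592.1, 128.3]), array([594.9, 183.4]), array([615.8, 182.1])] [604.15  155.225]
lid [604.7 148.8]
carton [array([623.6,  79.4]), array([588.1,  78.1]), array([579.2, 225. ]), array([616.5, 226.9])] [601.85 152.35]
cradle [array([460.1,  42.5]), array([395.5,  39.3]), array([383.8, 158.1]), array([449.6, 160.3])] [422.25 100.05]
tape edges z24 [653.2 141.8] [557.2 144.2] [605.6 102.4]
```

Emit:
arm_command([
  [[0.08,-0.51,0.5,0,0,0.2,0.5],[0,0,0.9,0,0,0,0.2],[0,0,0.9,0,0,0,0.2],[0,0,0.9,0,0,0,0.2],[0,0,0.32,0,0,0,0.2],[0,0,0.2,0,0,0,0.2],[0,0,0,0,0,0,0.2]],
], newtons=12)

```text
t: 3.33
tool_pos: [603.7, 155.1, 129.0]
tool_rot: [-0.692, 0.722, 0.0, -0.001]
force: [0.5, 0.2, 0.5]
finger_gap: 0.618
grasp_force: 0.0
```

Emit:
arm_command([
  [[0,0,0,0,0,0,-1],[0,0,0,0,0,0,-1],[0,0,0,0,0,0,-1],[0,0,0,0,0,0,-1],[0,0,0,0,0,0,-1],[0,0,0,0,0,0,-1]],
])

```text
t: 3.83
tool_pos: [604.1, 155.3, 130.1]
tool_rot: [-0.692, 0.722, -0.0, 0.001]
force: [-0.4, -0.4, 0.3]
finger_gap: 0.264
grasp_force: 12.0
```

Emit:
arm_command([
  [[0,0,-0.5,0,0,0,-1],[0,0,-1,0,0,0,-1],[0,0,-1,0,0,-1,-1],[0,0,-1,0,0,-1,-1],[0,0,-1,0,0,-1,-1],[0,0,-0.5,0,0,-1,-1],[0,0,0,0,0,-1,-1],[0,0,0,0,0,-1,-1],[0,0,0,0,0,-1,-1],[0,0,0,0,0,-1,-1]],
])

```text
t: 4.67
tool_pos: [603.7, 155.2, 254.6]
tool_rot: [0.898, -0.44, -0.0, -0.0]
force: [0.5, -0.3, -0.6]
finger_gap: 0.264
grasp_force: 12.0
```

Emit:
arm_command([
  [[0.46,0.93,0,0,0,-1,-1],[0.46,0.93,0,0,0,-0.4,-1],[0.46,0.93,0,0,0,0,-1],[0.46,0.93,0,0,0,0,-1],[0.46,0.93,0,0,0,0,-1],[0.46,0.93,0,0,0,0,-1],[0.46,0.93,0,0,0,0,-1],[0.3,0.5,0,0,0,0,-1],[0,0,0,0,0,0,-1]],
])

```text
t: 5.42
tool_pos: [535.9, -30.9, 254.9]
tool_rot: [0.922, -0.388, 0.0, 0.0]
force: [0.1, 0.4, 0.1]
finger_gap: 0.265
grasp_force: 12.0
```

```bash
python3 - <<'E'
from h import *
plan(519.5,-89,250,44.5)
c=viewer.get_calibration("wrist"); im=viewer.snapshot("wrist"); cv2.imwrite("pics/w2.png",im)
np.save("pics/w2_P.npy",np.asarray(c["world_from_camera"]))
a=np.radians(45); ex=np.array([np.cos(a),np.sin(a)]); ey=np.array([-ex[1],ex[0]])
X=[np.r_[np.array([518.7,-86.8])+sx*25*ex+sy*42*ey,10] for sx,sy in ((1,1),(1,-1),(-1,-1),(-1,1))]
print(np.round(proj(P(c),np.array(X))))
E
```

```text
t 5.4 tcp [535.9 -30.9 254.9] close-line -135.7 tilt [ 0. -0.] q6 0.53 gap 23.0mm grip 12.0 F [0.1 0.4 0.1]
shift units [1.2  2.09 0.2 ] max rows 2.1
turn rows tool-z -0.03 (other way 35.97)
[[343. 216.]
 [344. 134.]
 [394. 133.]
 [391. 216.]]
```

View pics/w2.png

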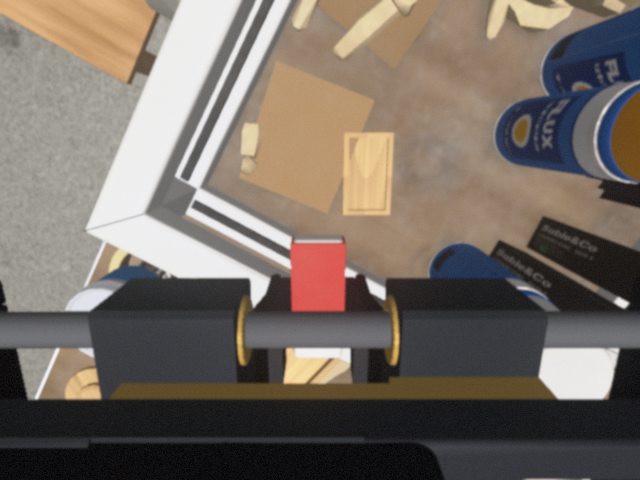

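The tray is at (343–393, 131–215), within 2 px of the prediction. I'll check the inner face of the near bin wall before descending.

```bash
python3 - <<'E'
from h import *
c=viewer.get_calibration("wrist")
n=np.array([-.249,.969])
for p,z in [((205,192),0),((300,240),0),((370,278),0),((150,215),160),((250,275),160),((190,210),160)]:
    X=onplane(c,p,z); print(p,z,np.round(X[:2]),"dist from tray along n",round(float((X[:2]-[520,-88])@n),1))
print([np.round(onplane(c,p,10)[:2],1) for p in [(343,132),(393,131),(392,214),(343,215)]],np.mean([onplane(c,p,10)[:2] for p in [(343,132),(393,131),(392,214),(343,215)]],0))
plan(520.5,-89.5,80,44.5)
E
```

```text
(205, 192) 0 [630.  48.] dist from tray along n 104.1
(300, 240) 0 [521.  15.] dist from tray along n 99.8
(370, 278) 0 [433.  -8.] dist from tray along n 99.1
(150, 215) 160 [629.  36.] dist from tray along n 92.9
(250, 275) 160 [553.  21.] dist from tray along n 97.3
(190, 210) 160 [612.  15.] dist from tray along n 76.4
[array([568.8, -98.3]), array([ 533.8, -133.9]), array([472.4, -75.7]), array([508.6, -38.8])] [520.87339707 -86.68245058]
t 5.5 tcp [536.6 -29.8 254.8] close-line -135.6 tilt [0.001 0.   ] q6 0.53 gap 23.2mm grip 12.0 F [ 0.1  0.2 -0.7]
shift units [1.25 2.13 6.99] max rows 7.0
turn rows tool-z -0.02 (other way 35.98)
```

Emit:
arm_command([
  [[0.41,0.7,0,0,0,0,-1],[0.41,0.7,0,0,0,0,-1],[0.4,0.71,0.5,0,0,0,-1],[0,0,1,0,0,0,-1],[0,0,1,0,0,0,-1],[0,0,1,0,0,0,-1],[0,0,1,0,0,0,-1],[0,0,1,0,0,0,-1],[0,0,1,0,0,0,-1],[0,0,0,0,0,0,-1]],
])

```text
t: 6.3
tool_pos: [517.4, -86.7, 87.2]
tool_rot: [0.922, -0.387, -0.005, 0.002]
force: [-1.0, -0.2, 0.7]
finger_gap: 0.261
grasp_force: 12.0
```

Emit:
arm_command([
  [[0,0,0.8,0,0,0,-1],[0,0,0.8,0,0,0,-1],[0,0,0.7,0,0,0,-1],[0,0,0.3,0,0,0,-1],[0,0,0,0,0,0,-1]],
])

```text
t: 6.72
tool_pos: [520.4, -87.1, 26.3]
tool_rot: [0.922, -0.386, -0.001, 0.001]
force: [-0.5, 0.5, -0.5]
finger_gap: 0.265
grasp_force: 12.0
```

Emit:
arm_command([
  [[0,0.04,0.3,0,0,0,-1],[0,0,0.15,0,0,0,-1],[0,0,0.07,0,0,0,-1],[0,0,0,0,0,0,-1]],
])

```text
t: 7.05
tool_pos: [520.0, -88.3, 14.3]
tool_rot: [0.922, -0.387, 0.0, -0.0]
force: [-0.0, -0.4, -0.3]
finger_gap: 0.264
grasp_force: 12.0
```

Emit:
arm_command([
  [[0,0,0.04,0,0,0,-1],[0,0,0.03,0,0,0,-1],[0,0,0,0,0,0,-1]],
])

```text
t: 7.3
tool_pos: [519.9, -88.3, 12.5]
tool_rot: [0.922, -0.387, 0.0, -0.0]
force: [-0.4, -1.0, -1.0]
finger_gap: 0.263
grasp_force: 12.0
```

Emit:
arm_command([
  [[0,0,0,0,0,0,-0.35],[0,0,0,0,0,0,-0.25],[0,0,0,0,0,0,-0.15],[0,0,-0.4,0,0,0,-0.1],[0,0,-1,0,0,0,-0.1],[0,0,-1,0,0,0,-0.1],[0,0,-1,0,0,0,-0.1],[0,0,-1,0,0,0,-0.1],[0,0,-1,0,0,0,-0.1],[0,0,-1,0,0,0,-0.1]],
])

```text
t: 8.13
tool_pos: [519.5, -88.3, 174.5]
tool_rot: [0.922, -0.387, 0.0, -0.0]
force: [0.1, 0.3, 0.1]
finger_gap: 0.45
grasp_force: 0.0
```

Emit:
arm_command([
  [[0,0,-1,0,0,0,0],[0,0,-1,0,0,0,0],[0,0,-1,0,0,0,0],[-0.9,-0.9,0,0,0,0,1],[0,0,0,0,0,0,1]],
])

```text
t: 8.55
tool_pos: [520.8, -54.2, 250.1]
tool_rot: [0.923, -0.386, 0.002, -0.002]
force: [-0.0, 0.4, -1.1]
finger_gap: 0.58
grasp_force: 0.0
```

```bash
python3 - <<'E'
from h import *
plan(603.5,149.5,250,0)
im=viewer.snapshot("wrist"); cv2.imwrite("pics/w3.png",im); cv2.imwrite("pics/top2.png",viewer.snapshot("top"))
E
```

```text
t 8.6 tcp [520.8 -54.2 250.1] close-line -135.4 tilt [0.006 0.002] q6 0.57 gap 50.5mm grip 0.0 F [-0.   0.4 -1.1]
shift units [-3.48 -8.08  0.04] max rows 8.1
turn rows tool-z 8.92 (other way -27.08)
```

View pics/w3.png

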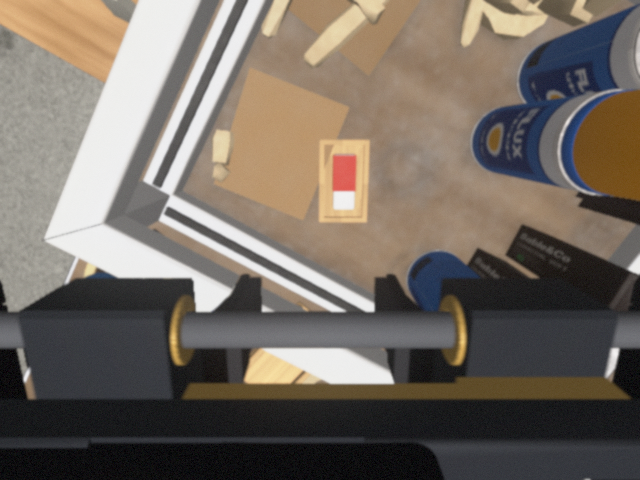

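The eraser lies flat in the tray at (344,181). Next is the jar.

Emit:
arm_command([
  [[-0.43,-1,0,0,0,0,1],[-0.43,-1,0,0,0,0,1],[-0.43,-1,0,0,0,0,1],[-0.43,-1,0,0,0,0,1],[-0.43,-1,0,0,0,0,1],[-0.43,-1,0,0,0,0,1],[-0.43,-1,0,0,0,0,1],[-0.43,-1,0,0,0,0,1],[0,0,0.5,0,0,1,1],[0,0,0.5,0,0,1,1]],
])

```text
t: 9.48
tool_pos: [602.9, 146.0, 221.5]
tool_rot: [0.884, -0.467, -0.0, 0.0]
force: [-0.1, -0.8, -0.6]
finger_gap: 0.995
grasp_force: 0.0
```

Emit:
arm_command([
  [[0,0,0.5,0,0,1,1],[0,0,0,0,0,1,1],[0,0,0,0,0,1,1],[0,0,0,0,0,1,1],[0,0,0,0,0,1,1],[0,0,0,0,0,1,1],[0,0,0,0,0,0.9,1],[0,0,0,0,0,0,1]],
])

```text
t: 10.15
tool_pos: [602.1, 144.2, 209.2]
tool_rot: [-0.706, 0.708, 0.0, -0.001]
force: [0.1, -0.7, 0.1]
finger_gap: 0.998
grasp_force: 0.0
```

```bash
cat >> h.py <<'E'
def blob(im,mask):
    k=cv2.connectedComponentsWithStats(mask.astype(np.uint8)); return k
E
python3 - <<'E'
from h import *
plan(603.6,149.5,78,0)
c=viewer.get_calibration("wrist"); im=viewer.snapshot("wrist"); cv2.imwrite("pics/w4.png",im)
g=cv2.medianBlur(cv2.cvtColor(im,cv2.COLOR_BGR2GRAY),5)
e=proj(P(c),[[603.6,149.5,123],[637.6,149.5,123]]);print("pred lid",np.round(e))
r=np.linalg.norm(e[1]-e[0])
h=cv2.HoughCircles(g,cv2.HOUGH_GRADIENT,1,20,param1=80,param2=15,minRadius=int(r*.85),maxRadius=int(r*1.1))
for q in h[0][:4]: print(q,np.round(onplane(c,q[:2],123),1))
E
```

```text
t 10.2 tcp [602.1 144.2 209.2] close-line 179.9 tilt [-0.002 -0.001] q6 -0.50 gap 86.9mm grip 0.0 F [ 0.1 -0.7  0.1]
shift units [-0.22 -0.07  5.25] max rows 5.2
turn rows tool-z -0.02 (other way 35.98)
pred lid [[316. 252.]
 [264. 252.]]
[314.5 253.5  46.6] [604.3 150.6 123. ]
[314.5 219.5  53.2] [604.2 127.6 123. ]
[275.5 174.5  48.8] [628.5  98.7 123. ]
[504.5 334.5  53.2] [471.3 210.4 123. ]
```

Emit:
arm_command([
  [[-0.23,-0.08,0.5,0,0,0,1],[0,0,0.8,0,0,0,1],[0,0,0.8,0,0,0,1],[0,0,0.8,0,0,0,1],[0,0,0.8,0,0,0,1],[0,0,0.8,0,0,0,1],[0,0,0.5,0,0,0,1],[0,0,0.28,0,0,0,1],[0,0,0,0,0,0,1]],
])

```text
t: 10.95
tool_pos: [603.1, 150.3, 75.1]
tool_rot: [0.707, -0.707, -0.001, 0.002]
force: [-0.1, 0.1, -1.0]
finger_gap: 1.001
grasp_force: 0.0
```

Emit:
arm_command([
  [[0,0,0,0,0,0,0.8],[0,0,0,0,0,0,0.65],[0,0,0,0,0,0,0.5],[0,0,0,0,0,0,0.4],[0,0,0,0,0,0,0.2],[0,0,0,0,0,0,0],[0,0,0,0,0,0,-0.2]],
], newtons=20)

```text
t: 11.53
tool_pos: [605.0, 151.1, 78.8]
tool_rot: [0.707, -0.707, 0.0, -0.001]
force: [0.1, 1.2, 3.7]
finger_gap: 0.777
grasp_force: 20.0
```

Emit:
arm_command([
  [[0,0,-0.3,0,0,0,-0.2],[0,0,-0.7,0,0,0,-0.2],[0,0,-1,0,0,0,-0.2],[0,0,-1,0,0,0,-0.2],[0,0,-0.6,0,0,0,-0.2],[0,0,0,0,0,0,-0.2]],
])

```text
t: 12.03
tool_pos: [606.2, 151.4, 171.8]
tool_rot: [0.707, -0.707, 0.001, -0.003]
force: [0.6, 0.7, -1.4]
finger_gap: 0.781
grasp_force: 20.0
```

Emit:
arm_command([
  [[-0.2,0.4,0,0,0,0,-0.2],[-0.35,0.75,0,0,0,0,-0.2],[-0.45,0.95,0,0,0,0,-0.2],[-0.45,0.95,0,0,0,0,-0.2],[-0.45,0.95,0,0,0,0,-0.2],[-0.45,0.95,0,0,0,0,-0.2],[-0.45,0.95,0,0,0,0,-0.2],[-0.45,0.95,0,0,0,0,-0.2],[-0.35,0.75,0,0,0,0,-0.2],[0,0,0,0,0,0,-0.2]],
])

```text
t: 12.87
tool_pos: [409.9, 240.3, 165.9]
tool_rot: [0.708, -0.706, -0.001, 0.003]
force: [0.1, -0.4, -1.8]
finger_gap: 0.782
grasp_force: 20.0
```

```bash
python3 - <<'E'
from h import *
plan(341.4,273.1,150,0)
c=viewer.get_calibration("wrist"); im=viewer.snapshot("wrist"); cv2.imwrite("pics/w5.png",im)
print("pred dish",np.round(proj(P(c),[[341.4,273.1,14],[389.4,273.1,14],[341.4,321.1,14],[341.4,225.1,14]])))
cv2.imwrite("pics/top3.png",viewer.snapshot("top"))
E
```

```text
t 12.9 tcp [409.9 240.3 165.9] close-line -179.9 tilt [-0.005 -0.003] q6 -0.87 gap 68.0mm grip 20.0 F [ 0.1 -0.4 -1.8]
shift units [-1.32  2.73  0.65] max rows 2.7
turn rows tool-z 0.03 (other way -35.97)
pred dish [[398. 261.]
 [341. 261.]
 [395. 313.]
 [402. 204.]]
```

View pics/w5.png

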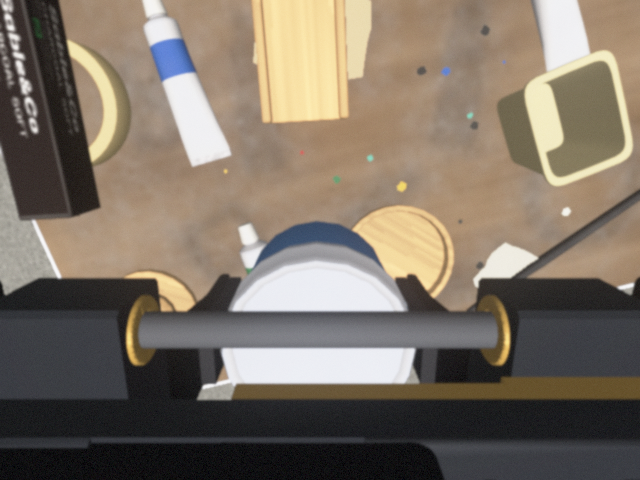

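Emit:
arm_command([
  [[-0.44,0.9,0,0,0,0,-0.2],[-0.44,0.9,0,0,0,0,-0.2],[-0.43,0.9,0.3,0,0,0,-0.2],[0,0,0.7,0,0,0,-0.2],[0,0,1,0,0,0,-0.2],[0,0,1,0,0,0,-0.2],[0,0,1,0,0,0,-0.2],[0,0,0.8,0,0,0,-0.2],[0,0,0.3,0,0,0,-0.2],[0,0,0,0,0,0,-0.2]],
])

```text
t: 13.8
tool_pos: [346.3, 271.8, 38.2]
tool_rot: [-0.707, 0.708, -0.001, -0.003]
force: [-0.0, -0.2, -0.7]
finger_gap: 0.779
grasp_force: 20.0
```

```bash
python3 - <<'E'
from h import *
plan(341.4,273.1,22,0)
E
```

```text
t 13.8 tcp [346.3 271.8  38.2] close-line 179.9 tilt [-0.003 -0.005] q6 -1.04 gap 67.8mm grip 20.0 F [-0.  -0.2 -0.7]
shift units [-0.06  0.19  0.65] max rows 0.6
turn rows tool-z -0.01 (other way 35.99)
```

Emit:
arm_command([
  [[0,0,0.3,0,0,0,-0.2],[0,0,0.15,0,0,0,-0.2],[0,0,0.05,0,0,0,-0.2],[0,0,0,0,0,0,-0.2],[0,0,0,0,0,0,-0.2]],
])

```text
t: 14.22
tool_pos: [347.2, 273.9, 28.4]
tool_rot: [0.707, -0.707, -0.0, -0.001]
force: [0.5, -0.0, -1.1]
finger_gap: 0.779
grasp_force: 20.0
```

```bash
python3 - <<'E'
from h import *
plan(341.4,273.1,22,0)
E
```

```text
t 14.2 tcp [347.2 273.9  28.4] close-line -180.0 tilt [0.001 0.001] q6 -1.04 gap 67.7mm grip 20.0 F [ 0.5 -0.  -1.1]
shift units [0.03 0.23 0.25] max rows 0.3
turn rows tool-z 0.00 (other way -36.00)
```

Emit:
arm_command([
  [[0,0.22,0,0,0,0,-0.2],[0,0,0.12,0,0,0,-0.2],[0,0,0.08,0,0,0,-0.2],[0,0,0,0,0,0,-0.2],[0,0,0,0,0,0,-0.2]],
])

```text
t: 14.63
tool_pos: [341.4, 273.6, 22.7]
tool_rot: [0.707, -0.707, 0.0, 0.0]
force: [1.1, -0.7, -2.5]
finger_gap: 0.78
grasp_force: 20.0
```

```bash
python3 - <<'E'
from h import *
plan(341.4,273.1,21,0)
E
```

```text
t 14.6 tcp [341.4 273.6  22.7] close-line -180.0 tilt [-0. -0.] q6 -1.05 gap 67.9mm grip 20.0 F [ 1.1 -0.7 -2.5]
shift units [ 0.02 -0.    0.07] max rows 0.1
turn rows tool-z 0.00 (other way -36.00)
```

Emit:
arm_command([
  [[0,0,0.04,0,0,0,-0.2],[0,0,0.02,0,0,0,-0.2],[0,0,0,0,0,0,-0.2]],
])

```text
t: 14.88
tool_pos: [341.5, 273.7, 22.4]
tool_rot: [0.707, -0.707, 0.0, -0.0]
force: [-3.0, -1.3, 11.3]
finger_gap: 0.773
grasp_force: 20.0
```

Emit:
arm_command([
  [[0,0,-0.01,0,0,0,0.6],[0,0,0,0,0,0,0.7],[0,0,0,0,0,0,0.85],[0,0,0,0,0,0,1],[0,0,-0.3,0,0,0,1],[0,0,-0.8,0,0,0,1],[0,0,-1,0,0,0,1],[0,0,-1,0,0,0,1],[0,0,-1,0,0,0,1],[0,0,-1,0,0,0,1]],
])

```text
t: 15.72
tool_pos: [341.3, 273.3, 150.8]
tool_rot: [0.707, -0.707, -0.0, -0.0]
force: [0.2, 0.8, -0.0]
finger_gap: 1.0
grasp_force: 0.0
```

Emit:
arm_command([
  [[0,0,-1,0,0,0,1],[0,0,-1,0,0,0,1],[0.5,-0.9,0,0,0,0,1],[0.5,-0.9,0,0,0,0,1],[0.5,-0.9,0,0,0,0,1],[0.5,-0.9,0,0,0,0,1],[0.5,-0.9,0,0,0,0,1],[0.5,-0.9,0,0,0,0,1],[0.5,-0.9,0,0,0,0,1],[0.5,-0.9,0,0,0,0,1]],
])

```text
t: 16.55
tool_pos: [522.3, 172.6, 199.4]
tool_rot: [-0.707, 0.707, 0.0, -0.0]
force: [-0.2, -0.2, -0.1]
finger_gap: 1.001
grasp_force: 0.0
```

Emit:
arm_command([
  [[0.5,-0.9,0,0,0,0,1],[0.4,-0.9,0,0,0,0,1],[0,0,0,0,0,0,1],[0,0,0,0,0,0,1]],
])

```text
t: 16.88
tool_pos: [566.8, 150.2, 198.6]
tool_rot: [-0.706, 0.708, 0.0, -0.001]
force: [-0.6, -0.0, -0.2]
finger_gap: 0.998
grasp_force: 0.0
```

```bash
python3 - <<'E'
from h import *
plan(602,152.5,150,3.5)
c=viewer.get_calibration("wrist"); im=viewer.snapshot("wrist"); t=viewer.snapshot("top")
cv2.imwrite("pics/w6.png",im); cv2.imwrite("pics/top4.png",t)
cv2.imwrite("pics/mix6.png",np.hstack([im[:340,:480],cv2.resize(t[280:370,190:280],(310,310))[:340] if 0 else cv2.copyMakeBorder(cv2.resize(t[280:370,190:280],(310,310)),0,30,0,0,cv2.BORDER_CONSTANT)]))
E
```

```text
t 16.9 tcp [566.8 150.2 198.6] close-line 179.9 tilt [-0.001 -0.   ] q6 -0.54 gap 86.8mm grip 0.0 F [-0.6 -0.  -0.2]
shift units [-0.09 -1.41  1.94] max rows 1.9
turn rows tool-z -0.72 (other way 35.28)
```

View pics/mix6.png

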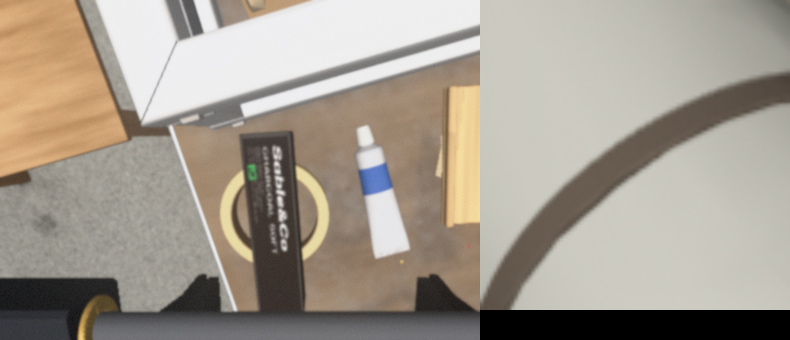

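The carton lies with its far-end corners at (240,134) and (293,131). The tape ring spans x 220–329 at y≈213.

```bash
python3 - <<'E'
from h import *
c=viewer.get_calibration("wrist"); f=lambda p,z:np.round(onplane(c,p,z)[:2],1)
a,b,a2,b2=f((240,134),62),f((293,131),62),f((257,309),62),f((304,309),62)
print(a,b,a2,b2); print([np.degrees(np.arctan2(*(q-p)[::-1])) for p,q in ((a,a2),(b,b2))])
print("tape L,R,bottom z24",f((220,213),24),f((329,213),24))
im=cv2.imread("pics/w6.png"); m=cv2.inRange(cv2.cvtColor(im,cv2.COLOR_BGR2HSV),(18,30,150),(35,140,255)); m[:, :210]=0;m[:,340:]=0;m[:150]=0;m[275:]=0
ys,xs=np.nonzero(m); X=np.array([onplane(c,p,24)[:2] for p in zip(xs,ys)])
# outer circle fit: robust on annulus
from scipy.optimize import least_squares
def res(v): r=np.linalg.norm(X-v,axis=1); return np.maximum(r-48,0)+np.maximum(35-r,0)
s=least_squares(res,[603,145],loss="soft_l1"); print("tape centre",s.x,len(X),np.abs(s.fun).mean())
E
```

```text
[623.1  81.3] [584.   79.2] [616.2 221.6] [577.2 221.6]
[np.float64(92.81555668421122), np.float64(92.73395756793172)]
tape L,R,bottom z24 [651.2 148.2] [556.  148.2]
tape centre [603.93415276 150.52323958] 2441 0.010663116078166838
```

Emit:
arm_command([
  [[-0.07,-0.68,0.3,0,0,-0.3,0.8],[-0.07,-0.68,0.8,0,0,-0.3,0.7],[0,0,1,0,0,0,0.6],[0,0,1,0,0,0,0.5],[0,0,1,0,0,0,0.5],[0,0,1,0,0,0,0.5],[0,0,0.8,0,0,0,0.5],[0,0,0.4,0,0,0,0.5],[0,0,0,0,0,0,0.5],[0,0,0,0,0,0,0.5]],
], newtons=20)

```text
t: 17.82
tool_pos: [600.4, 155.6, 42.2]
tool_rot: [0.726, -0.688, 0.0, -0.0]
force: [0.5, -0.7, 0.3]
finger_gap: 0.75
grasp_force: 0.0
```

```bash
python3 - <<'E'
from h import *
plan(600.8,153.5,41,3)
E
```

```text
t 17.8 tcp [600.4 155.6  42.2] close-line -176.9 tilt [ 0. -0.] q6 -0.46 gap 65.3mm grip 0.0 F [ 0.5 -0.7  0.3]
shift units [ 0.08 -0.01  0.05] max rows 0.1
turn rows tool-z 0.02 (other way -35.98)
```

Emit:
arm_command([
  [[0.08,0,0.04,0,0,0,0.2],[0,0,0,0,0,0,0],[0,0,0,0,0,0,-0.1],[0,0,0,0,0,0,-0.3],[0,0,0,0,0,0,-0.6],[0,0,0,0,0,0,-0.6],[0,0,0,0,0,0,-0.6]],
], newtons=20)

```text
t: 18.4
tool_pos: [600.8, 153.1, 41.2]
tool_rot: [0.725, -0.688, 0.0, -0.0]
force: [-0.5, 0.4, 3.3]
finger_gap: 0.436
grasp_force: 20.0
```

Emit:
arm_command([
  [[0,0,-0.2,0,0,0,-0.6],[0,0,-0.6,0,0,0,-0.6],[0,0,-1,0,0,0,-0.6],[0,0,-1,0,0,0,-0.6],[0,0,-1,0,0,0,-0.6],[0,0,-0.5,0,0,0,-0.6],[0,0,0,0,0,0,-0.6],[0,0,0,0,0,0,-0.6]],
])

```text
t: 19.07
tool_pos: [600.2, 153.1, 148.2]
tool_rot: [0.725, -0.688, -0.0, -0.0]
force: [-0.1, -0.6, -0.7]
finger_gap: 0.442
grasp_force: 20.0
```

```bash
python3 - <<'E'
from h import *
plan(422,100,130,4)
c=viewer.get_calibration("wrist"); im=viewer.snapshot("wrist"); cv2.imwrite("pics/w7.png",im)
s=viewer.snapshot("side"); cv2.imwrite("pics/s7.png",s)
cv2.imwrite("pics/mix7.png",np.hstack([im[:340,130:530],np.vstack([cv2.resize(s[170:345,250:430],(360,350))])[:340]]))
E
```

```text
t 19.1 tcp [600.2 153.1 148.2] close-line -177.0 tilt [0.    0.001] q6 -0.46 gap 38.4mm grip 20.0 F [-0.1 -0.6 -0.7]
shift units [1.75 7.23 0.72] max rows 7.2
turn rows tool-z -0.20 (other way 35.80)
```

View pics/mix7.png

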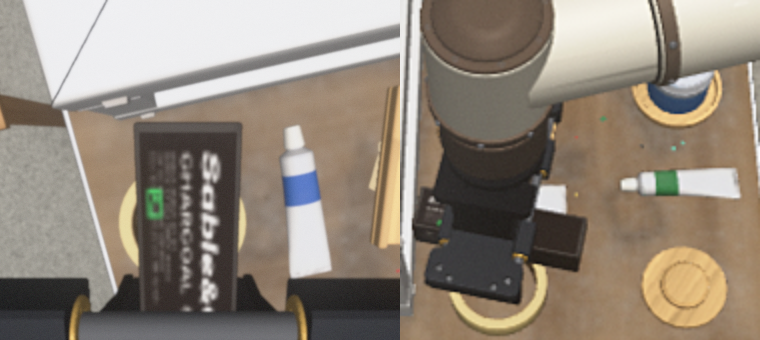

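The jar stands upright in the dish, and the carton is held level. I'll shift over for a clear look at the cradle.

Emit:
arm_command([
  [[0,0.5,0,0,0,0,-0.6],[0,0.9,0,0,0,0,-0.6],[0,0.9,0,0,0,0,-0.6],[0,0.9,0,0,0,0,-0.6],[0,0,0,0,0,0,-0.6],[0,0,0,0,0,0,-0.6],[0,0,0,0,0,0,-0.6]],
])

```text
t: 19.75
tool_pos: [520.7, 148.9, 147.4]
tool_rot: [0.726, -0.688, -0.0, 0.0]
force: [-0.2, 1.0, -1.1]
finger_gap: 0.436
grasp_force: 20.0
```

```bash
python3 - <<'E'
from h import *
plan(422,100,130,4)
c=viewer.get_calibration("wrist"); im=viewer.snapshot("wrist"); cv2.imwrite("pics/w8.png",im)
np.save("pics/w8.npy",np.asarray(c["world_from_camera"]))
cv2.imwrite("pics/w8c.png",cv2.resize(im[40:300,200:540],None,fx=2.2,fy=2.2,interpolation=cv2.INTER_CUBIC))
E
```

```text
t 19.8 tcp [520.7 148.9 147.4] close-line -177.0 tilt [-0.001 -0.001] q6 -0.53 gap 38.0mm grip 20.0 F [-0.2  1.  -1.1]
shift units [1.74 4.05 0.7 ] max rows 4.0
turn rows tool-z -0.20 (other way 35.80)
```

View pics/w8c.png

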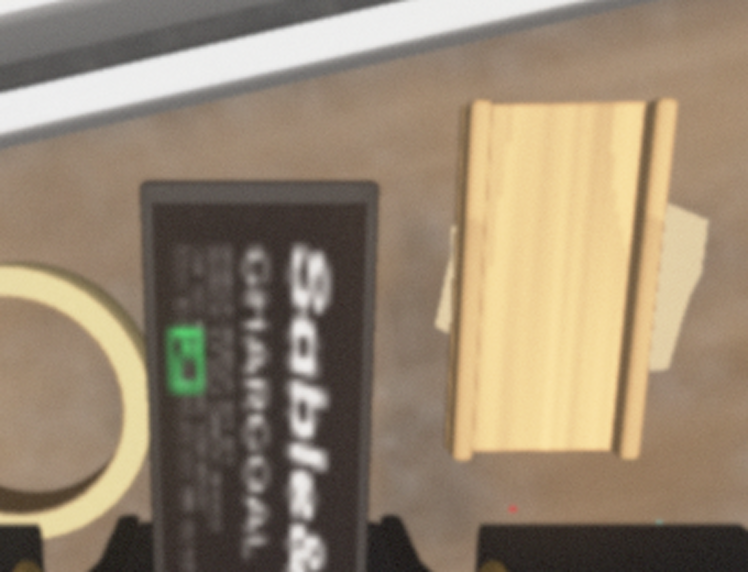

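The cradle's lip corners are at crop (473,101), (677,99), (639,458) and (453,460). The carton's end edge runs from (141,184) to (378,182).

```bash
python3 - <<'E'
from h import *
c=viewer.get_calibration("wrist"); g=lambda p:(200+(p[0]+.5)/2.2-.5,40+(p[1]+.5)/2.2-.5)
f=lambda p,z:np.round(onplane(c,g(p),z)[:2],1)
q=[f(p,18) for p in [(473,101),(677,99),(639,458),(453,460)]]; print("cradle",q,np.mean(q,0))
ang=lambda a,b:np.degrees(np.arctan2(*(b-a)[::-1])); print(ang(q[1],q[2]),ang(q[0],q[3]),ang(q[1],q[0]),ang(q[2],q[3]))
e=[f(p,168) for p in [(141,184),(378,182)]]; print("carton end",e,np.mean(e,0),ang(e[1],e[0]), "width",np.linalg.norm(e[0]-e[1]))
l=[f(p,168) for p in [(148,300),(156,500)]]; r=[f(p,168) for p in [(376,300),(368,500)]]; print(ang(*l),ang(*r))
print("wall foot",[f(p,0) for p in [(0,143),(400,52),(640,2)]])
plan(422,100,130,4)
E
```

```text
cradle [array([459.1,  43.2]), array([394.8,  39.2]), array([387. , 157.3]), array([452.3, 161.5])] [423.3 100.3]
93.77865340483213 93.28979754218201 3.5596915270398606 3.680111173882067
carton end [array([543.7,  76.1]), array([506.6,  73.9])] [525.15  75.  ] 3.3936193497413316 width 37.165171868296284
93.51375026060482 92.83741070413474
wall foot [array([614. ,  62.8]), array([481. ,  27.2]), array([404.1,   8. ])]
t 19.8 tcp [521.  148.9 147.4] close-line -177.0 tilt [-0.001 -0.001] q6 -0.53 gap 38.0mm grip 20.0 F [ 0.6  0.8 -1.1]
shift units [1.74 4.06 0.7 ] max rows 4.1
turn rows tool-z -0.20 (other way 35.80)
```

Emit:
arm_command([
  [[0.25,0.57,0,0,0,-0.12,-0.6],[0.4,0.9,0,0,0,0,-0.6],[0.4,0.9,0,0,0,0,-0.6],[0.4,0.9,0,0,0,0,-0.6],[0.32,0.73,0,0,0,0,-0.6],[0,0,0.4,0,0,0,-0.6],[0,0,0.9,0,0,0,-0.6],[0,0,0.9,0,0,0,-0.6],[0,0,0.9,0,0,0,-0.6],[0,0,0,0,0,0,-0.6]],
])

```text
t: 20.63
tool_pos: [421.4, 97.0, 66.9]
tool_rot: [0.728, -0.685, -0.001, 0.004]
force: [-1.0, -0.5, -0.4]
finger_gap: 0.436
grasp_force: 20.0
```

Emit:
arm_command([
  [[0,0,0,0,0,0,-0.6],[0,0,0,0,0,0,-0.6]],
])

```text
t: 20.8
tool_pos: [424.7, 99.0, 71.3]
tool_rot: [0.729, -0.684, 0.0, -0.001]
force: [-0.0, 0.7, -0.2]
finger_gap: 0.435
grasp_force: 20.0
```

```bash
python3 - <<'E'
from h import *
plan(423,99.2,23.2,3.6)
E
```

```text
t 20.8 tcp [424.7  99.   71.3] close-line -176.4 tilt [0.001 0.   ] q6 -0.54 gap 37.8mm grip 20.0 F [-0.   0.7 -0.2]
shift units [-0.01  0.07  1.92] max rows 1.9
turn rows tool-z 0.00 (other way -36.00)
```

Emit:
arm_command([
  [[0,0.06,0.5,0,0,0,-0.6],[0,0,0.6,0,0,0,-0.6],[0,0,0.4,0,0,0,-0.6],[0,0,0.25,0,0,0,-0.6],[0,0,0.08,0,0,0,-0.6],[0,0,0.02,0,0,0,-0.6],[0,0,0,0,0,0,-0.6],[0,0,0,0,0,0,-0.6]],
])

```text
t: 21.47
tool_pos: [422.6, 98.8, 25.1]
tool_rot: [0.729, -0.684, 0.0, -0.001]
force: [-0.8, 0.7, -1.0]
finger_gap: 0.433
grasp_force: 20.0
```

```bash
python3 - <<'E'
from h import *
plan(423,99.2,23.2,3.6)
E
```

```text
t 21.5 tcp [422.6  98.8  25.1] close-line -176.4 tilt [0.002 0.001] q6 -0.54 gap 37.7mm grip 20.0 F [-0.8  0.7 -1. ]
shift units [-0.01 -0.02  0.07] max rows 0.1
turn rows tool-z 0.00 (other way -36.00)
```

Emit:
arm_command([
  [[0,0,0.04,0,0,0,-0.6],[0,0,0.03,0,0,0,-0.6],[0,0,0.01,0,0,0,-0.6],[0,0,0,0,0,0,-0.6]],
])

```text
t: 21.8
tool_pos: [422.3, 98.6, 23.1]
tool_rot: [0.729, -0.684, 0.0, -0.0]
force: [-1.3, -0.5, 5.6]
finger_gap: 0.436
grasp_force: 20.0
```

Emit:
arm_command([
  [[0,0,-0.01,0,0,0,0.1],[0,0,0,0,0,0,0.3],[0,0,0,0,0,0,0.4],[0,0,0,0,0,0,0.4],[0,0,-0.4,0,0,0,0.4],[0,0,-1,0,0,0,0.4],[0,0,-1,0,0,0,0.4],[0,0,-1,0,0,0,0.4],[0,0,-1,0,0,0,0.4],[0,0,-1,0,0,0,0.4]],
])

```text
t: 22.63
tool_pos: [421.6, 98.2, 158.7]
tool_rot: [0.729, -0.685, -0.0, 0.0]
force: [0.9, 0.2, -0.1]
finger_gap: 0.703
grasp_force: 0.0
```

Emit:
arm_command([
  [[-0.41,-0.93,-0.5,0,0,0,0.4],[-0.41,-0.93,-0.5,0,0,0,0.4],[-0.41,-0.93,-0.5,0,0,0,0.4],[-0.41,-0.93,0,0,0,0,0.4],[-0.41,-0.93,0,0,0,0,0.4],[-0.41,-0.93,0,0,0,0,0.4],[-0.41,-0.93,0,0,0,0,0.4],[-0.41,-0.93,0,0,0,0,0.4],[0,0,0,0,0,0,0.4],[0,0,0,0,0,0,0.4]],
])

```text
t: 23.47
tool_pos: [602.7, 192.2, 193.5]
tool_rot: [0.729, -0.685, -0.0, 0.001]
force: [-1.2, -0.6, -0.3]
finger_gap: 0.701
grasp_force: 0.0
```

```bash
python3 - <<'E'
from h import *
plan(604,192,150,90)
c=viewer.get_calibration("wrist"); im=viewer.snapshot("wrist"); cv2.imwrite("pics/w9.png",im)
np.save("pics/w9.npy",np.asarray(c["world_from_camera"]))
E
```

```text
t 23.5 tcp [602.7 192.2 193.5] close-line -176.4 tilt [-0.002 -0.001] q6 -0.50 gap 61.0mm grip 0.0 F [-1.2 -0.6 -0.3]
shift units [ 0.01 -0.06  1.74] max rows 1.7
turn rows tool-z -17.28 (other way 18.72)
```

View pics/w9.png

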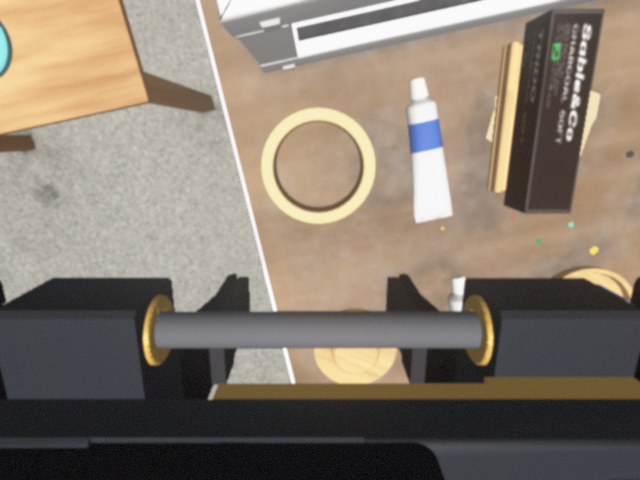

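The tape is fully visible at about (318,166) and the carton sits between the lips. Next I'll fit the tape's centre.

```bash
python3 - <<'E'
from h import *
from scipy.optimize import least_squares
c=viewer.get_calibration("wrist"); c=dict(c,world_from_camera=np.load("pics/w9.npy"))
im=cv2.imread("pics/w9.png"); m=cv2.inRange(cv2.cvtColor(im,cv2.COLOR_BGR2HSV),(18,40,170),(35,160,255))
b=np.zeros_like(m); b[95:235,250:390]=1; m*=b
k=max(cv2.findContours(m,cv2.RETR_EXTERNAL,cv2.CHAIN_APPROX_NONE)[0],key=cv2.contourArea)[:,0]
X=np.array([onplane(c,p,24)[:2] for p in k.astype(float)])
s=least_squares(lambda v:np.linalg.norm(X-v[:2],axis=1)-v[2],[604,150,48],loss="soft_l1"); print("tape outer",s.x,np.abs(s.fun).mean())
plan(s.x[0],s.x[1]+41.5,60,90)
E
```

```text
tape outer [604.95577355 149.47442611  47.92307109] 0.22530152271346665
t 23.5 tcp [602.  191.8 193.9] close-line -176.4 tilt [-0.002 -0.001] q6 -0.50 gap 60.9mm grip 0.0 F [-0.1  0.1 -0.6]
shift units [ 0.04 -0.13  5.36] max rows 5.4
turn rows tool-z -17.28 (other way 18.72)
```

Emit:
arm_command([
  [[0,0,0,0,0,-1,0],[0,0,0,0,0,-1,-0.2],[0,0,0,0,0,-1,-0.2],[0,0,0,0,0,-1,-0.2],[0,0,0,0,0,-1,-0.2],[0,0,0,0,0,-1,-0.2],[0,0,0,0,0,-1,-0.2],[0,0,0,0,0,-1,-0.2],[0,0,0,0,0,-1,-0.2],[0,0,0,0,0,-1,-0.2]],
])

```text
t: 24.35
tool_pos: [601.3, 191.3, 195.4]
tool_rot: [0.951, -0.31, -0.0, 0.0]
force: [0.0, -0.2, -0.5]
finger_gap: 0.402
grasp_force: 0.0
```

Emit:
arm_command([
  [[0,0,0.6,0,0,-1,-0.2],[0,0,0.6,0,0,-1,-0.2],[0,0,0.6,0,0,-1,-0.2],[0,0,0.6,0,0,-1,-0.2],[0,0,0.6,0,0,-1,-0.2],[0,0,0.6,0,0,-1,-0.2],[0,0,0.6,0,0,-1,-0.2],[0,0,0.3,0,0,-0.28,-0.2],[0,0,0,0,0,0,-0.2],[0,0,0,0,0,0,-0.2]],
])

```text
t: 25.18
tool_pos: [602.2, 191.7, 83.0]
tool_rot: [1.0, -0.001, 0.0, 0.0]
force: [1.3, 1.1, 0.3]
finger_gap: 0.402
grasp_force: 0.0
```

```bash
python3 - <<'E'
from h import *
plan(603.9,192,12.5,90)
E
```

```text
t 25.2 tcp [602.2 191.7  83. ] close-line -90.1 tilt [ 0. -0.] q6 1.01 gap 35.0mm grip 0.0 F [1.3 1.1 0.3]
shift units [ 0.07 -0.01  2.82] max rows 2.8
turn rows tool-z -0.02 (other way 35.98)
```

Emit:
arm_command([
  [[0.1,0.02,0.6,0,0,0,-0.2],[0,0,0.8,0,0,0,-0.2],[0,0,0.7,0,0,0,-0.2],[0,0,0.5,0,0,0,-0.2],[0,0,0.2,0,0,0,-0.2],[0,0,0,0,0,0,-0.2],[0,0,0,0,0,0,-0.2]],
])

```text
t: 25.77
tool_pos: [605.7, 191.8, 13.7]
tool_rot: [1.0, -0.0, 0.001, -0.0]
force: [-0.0, 0.4, 0.6]
finger_gap: 0.402
grasp_force: 0.0
```

```bash
python3 - <<'E'
from h import *
plan(604.7,191.2,12.5,90)
E
```

```text
t 25.8 tcp [605.7 191.8  13.7] close-line -90.0 tilt [0.002 0.001] q6 1.01 gap 34.9mm grip 0.0 F [-0.   0.4  0.6]
shift units [-0.04  0.02  0.05] max rows 0.0
turn rows tool-z -0.00 (other way 36.00)
```

Emit:
arm_command([
  [[-0.04,0.02,0.05,0,0,0,-0.5],[0,0,0,0,0,0,-0.6],[0,0,0,0,0,0,-0.75],[0,0,0,0,0,0,-1],[0,0,0,0,0,0,-1],[0,0,0,0,0,0,-1],[0,0,0,0,0,0,-1]],
], newtons=35)

```text
t: 26.35
tool_pos: [604.3, 191.1, 11.8]
tool_rot: [1.0, 0.0, 0.0, -0.0]
force: [-0.9, 0.2, 3.2]
finger_gap: 0.139
grasp_force: 33.8
```

Emit:
arm_command([
  [[0,0,-0.2,0,0,0,-1],[0,0,-0.5,0,0,0,-1],[0,0,-0.8,0,0,0,-1],[0,0,-0.8,0,0,0,-1],[0,0,-0.5,0,0,0,-1],[0,0,0,0,0,0,-1],[0,0,0,0,0,0,-1]],
])

```text
t: 26.93
tool_pos: [603.9, 191.1, 81.6]
tool_rot: [1.0, -0.0, 0.0, -0.0]
force: [-0.4, -0.6, -2.0]
finger_gap: 0.142
grasp_force: 33.8
```

```bash
python3 - <<'E'
from h import *
plan(556.3,367.2,90,90)
im=viewer.snapshot("wrist"); s=viewer.snapshot("side"); c=viewer.get_calibration("wrist")
np.save("pics/w10.npy",np.asarray(c["world_from_camera"])); cv2.imwrite("pics/w10.png",im)
cv2.imwrite("pics/mix10.png",np.hstack([im[:400,:440],cv2.resize(s[240:340,260:350],(360,400))]))
E
```

```text
t 26.9 tcp [603.9 191.1  81.6] close-line -90.0 tilt [0.001 0.001] q6 1.01 gap 12.4mm grip 33.8 F [-0.4 -0.6 -2. ]
shift units [-1.91 -7.04 -0.33] max rows 7.0
turn rows tool-z -0.00 (other way 36.00)
```

View pics/mix10.png

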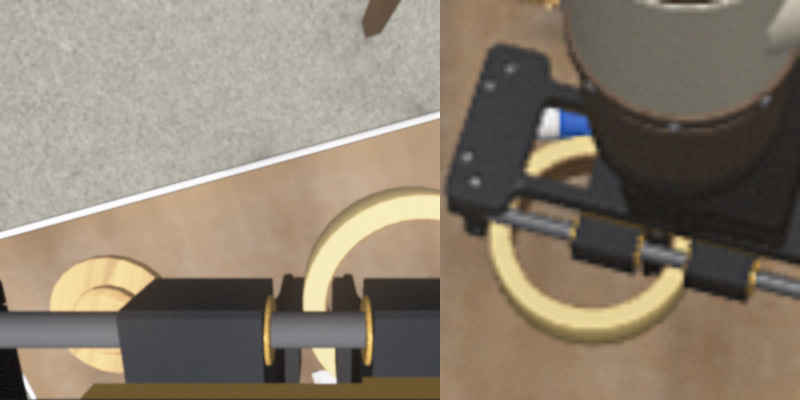

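The tape is held level. I'll check the stand's predicted outline against this view, where the disc's left edge is at x≈50 and its top is at y≈256.

```bash
python3 - <<'E'
from h import *
c=dict(viewer.get_calibration("wrist"),world_from_camera=np.load("pics/w10.npy"))
t=np.linspace(0,2*np.pi,181)
for r,z in ((42,8),(24,18)):
    p=proj(P(c),np.c_[556.3+r*np.cos(t),325.8+r*np.sin(t),np.full(181,z)]); print("pred",r,"left",p[p[:,0].argmin()].round(),"top",p[p[:,1].argmin()].round())
print("tape pred top z93.5 outer (604.7,149.6)")
for yy in (101.6,197.6): pass
p=proj(P(c),np.c_[603.9+48*np.cos(t),149.6+48*np.sin(t),np.full(181,93.8)]); print("left",p[p[:,0].argmin()].round(),"top",p[p[:,1].argmin()].round(),"right",p[p[:,0].argmax()].round())
im=cv2.imread("pics/w10.png"); m=cv2.inRange(cv2.cvtColor(im,cv2.COLOR_BGR2HSV),(18,40,150),(35,160,255)); m[:, :290]=0; m[275:]=0
ys,xs=np.nonzero(m); print("seen right",xs.max(),ys[xs.argmax()],"top",ys.min(),xs[ys.argmin()])
E
```

```text
pred 42 left [ 45. 309.] top [101. 258.]
pred 24 left [ 64. 320.] top [ 97. 291.]
tape pred top z93.5 outer (604.7,149.6)
left [301. 310.] top [426. 193.] right [536. 294.]
seen right 601 250 top 186 407
```

Emit:
arm_command([
  [[-0.12,-0.45,0,0,0,0,-1],[-0.25,-0.93,0,0,0,0,-1],[-0.25,-0.93,0,0,0,0,-1],[-0.25,-0.93,0,0,0,0,-1],[-0.25,-0.93,0,0,0,0,-1],[-0.25,-0.93,0,0,0,0,-1],[-0.25,-0.93,0,0,0,0,-1],[-0.26,-0.95,0,0,0,0,-1],[0,0,0.5,0,0,0,-1],[0,0,0.5,0,0,0,-1]],
])

```text
t: 27.87
tool_pos: [556.1, 367.4, 55.2]
tool_rot: [1.0, 0.001, -0.0, -0.0]
force: [0.0, -0.8, -1.2]
finger_gap: 0.139
grasp_force: 33.8
```

Emit:
arm_command([
  [[0,0,0.4,0,0,0,-1],[0,0,0,0,0,0,-1],[0,0,0,0,0,0,-1],[0,0,0,0,0,0,-1]],
])

```text
t: 28.2
tool_pos: [557.5, 364.7, 46.2]
tool_rot: [1.0, -0.0, 0.0, 0.0]
force: [0.7, -0.8, 0.7]
finger_gap: 0.144
grasp_force: 33.8
```

```bash
python3 - <<'E'
from h import *
plan(556.8,365.6,20.5,90)
cv2.imwrite("pics/s11.png",viewer.snapshot("side"));im=viewer.snapshot("wrist"); t=viewer.snapshot("top")
cv2.imwrite("pics/mix11.png",np.hstack([im[:400,200:640],cv2.resize(t[180:270,160:250],(360,400))]))
E
```

```text
t 28.2 tcp [557.5 364.7  46.2] close-line -90.1 tilt [ 0. -0.] q6 0.75 gap 12.5mm grip 33.8 F [ 0.7 -0.8  0.7]
shift units [-0.03 -0.04  1.03] max rows 1.0
turn rows tool-z -0.01 (other way 35.99)
```

View pics/mix11.png

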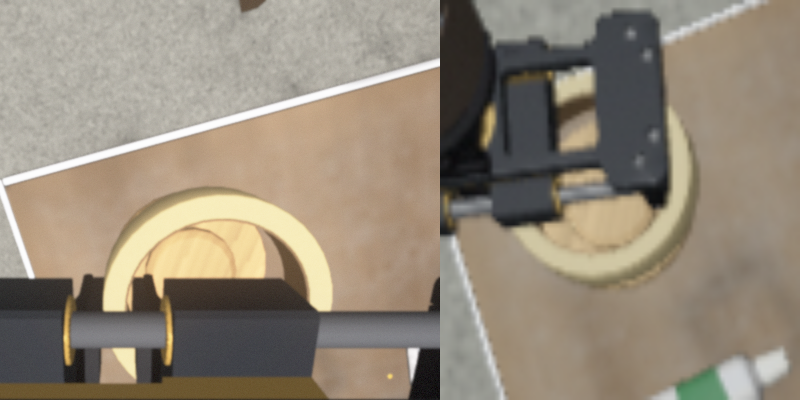

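The hub is visible inside the ring, at wrist pixels x≈347–436 with its top at y≈229. I'll compare that with the prediction.

```bash
python3 - <<'E'
from h import *
c=viewer.get_calibration("wrist"); t=np.linspace(0,2*np.pi,361)
for ctr in ((556.3,325.8),(557.2,324.2)):
  for r,z in ((24,18),(42,8)):
    p=proj(P(c),np.c_[ctr[0]+r*np.cos(t),ctr[1]+r*np.sin(t),np.full(361,z)]); print(ctr,r,"L",p[p[:,0].argmin()].round(),"R",p[p[:,0].argmax()].round(),"top",p[p[:,1].argmin()].round())
p=proj(P(c),np.c_[557.5+.4+48*np.cos(t),364.7-41.4+48*np.sin(t),np.full(361,58.)]); print("ring L",p[p[:,0].argmin()].round(),"R",p[p[:,0].argmax()].round(),"top",p[p[:,1].argmin()].round())
E
```

```text
(556.3, 325.8) 24 L [348. 278.] R [441. 274.] top [397. 232.]
(556.3, 325.8) 42 L [313. 271.] R [469. 263.] top [395. 194.]
(557.2, 324.2) 24 L [351. 277.] R [444. 272.] top [400. 231.]
(557.2, 324.2) 42 L [316. 269.] R [472. 262.] top [398. 192.]
ring L [304. 306.] R [535. 293.] top [427. 194.]
```

Emit:
arm_command([
  [[0,-0.11,0.3,0,0,0,-1],[0,0,0.35,0,0,0,-1],[0,0,0.2,0,0,0,-1],[0,0,0.1,0,0,0,-1],[0,0,0,0,0,0,-1],[0,0,0,0,0,0,-1]],
])

```text
t: 28.85
tool_pos: [556.9, 368.1, 22.1]
tool_rot: [1.0, 0.0, -0.0, 0.0]
force: [0.7, 0.1, -0.0]
finger_gap: 0.143
grasp_force: 33.8
```

```bash
python3 - <<'E'
from h import *
plan(557.1,367.7,20,90)
E
```

```text
t 28.9 tcp [556.9 368.1  22.1] close-line -90.0 tilt [-0.    -0.001] q6 0.75 gap 12.5mm grip 33.8 F [ 0.7  0.1 -0. ]
shift units [0.01 0.02 0.09] max rows 0.1
turn rows tool-z 0.00 (other way -36.00)
```

Emit:
arm_command([
  [[0,0,0.04,0,0,0,-1],[0,0,0.03,0,0,0,-1],[0,0,0,0,0,0,-1],[0,0,0,0,0,0,-1]],
])

```text
t: 29.18
tool_pos: [557.0, 368.2, 20.9]
tool_rot: [1.0, 0.0, 0.0, -0.0]
force: [0.5, -0.8, -0.2]
finger_gap: 0.141
grasp_force: 33.8
```

Emit:
arm_command([
  [[0,0,0,0,0,0,-0.6],[0,0,0,0,0,0,-0.5],[0,0,0,0,0,0,-0.4],[0,0,0,0,0,0,-0.35],[0,0,-0.3,0,0,0,-0.35],[0,0,-0.7,0,0,0,-0.35],[0,0,-1,0,0,0,-0.35],[0,0,-1,0,0,0,-0.35],[0,0,-1,0,0,0,-0.35],[0,0,-1,0,0,0,-0.35]],
])

```text
t: 30.02
tool_pos: [557.0, 368.1, 147.8]
tool_rot: [1.0, 0.0, 0.0, -0.0]
force: [0.6, 0.5, 0.7]
finger_gap: 0.327
grasp_force: 0.0
```

Emit:
arm_command([
  [[-0.5,-1,-0.5,0,0,0,0],[-0.5,-1,-0.5,0,0,0,0],[-0.5,-1,0,0,0,0,0],[-0.5,-1,0,0,0,0,0],[-0.5,-1,0,0,0,0,0],[-0.5,-1,0,0,0,0,0],[-0.5,-1,0,0,0,0,0],[-0.5,-1,0,0,0,0,0],[0,0,0,0,0,0,0],[0,0,0,0,0,0,0]],
])

```text
t: 30.85
tool_pos: [455.8, 569.5, 170.9]
tool_rot: [1.0, 0.001, 0.0, 0.0]
force: [0.8, -0.7, 0.2]
finger_gap: 0.501
grasp_force: 0.0
```

```bash
python3 - <<'E'
from h import *
plan()
s=viewer.snapshot("side"); t=viewer.snapshot("top"); cv2.imwrite("pics/s12.png",s); cv2.imwrite("pics/t12.png",t)
a=cv2.resize(s[175:345,165:425],None,fx=3.05,fy=3.05); cv2.imwrite("pics/fin.png",a[:, :800])
E
```

```text
t 30.9 tcp [455.8 569.5 170.9] close-line -89.9 tilt [ 0. -0.] q6 0.46 gap 43.6mm grip 0.0 F [ 0.8 -0.7  0.2]
```

View pics/fin.png

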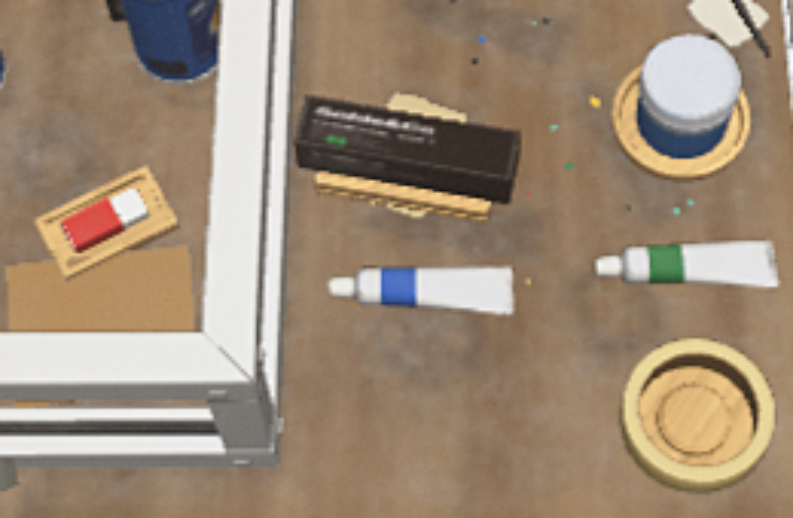

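The eraser is in its tray, the jar upright in its dish, the carton between the lips, and the tape around the hub. The tubes haven't moved. I'll do one numeric check of the carton's centring.

```bash
python3 - <<'E'
from h import *
c=viewer.get_calibration("side"); S=lambda p:(165+(p[0]+.5)/3.05-.5,175+(p[1]+.5)/3.05-.5)
q=[onplane(c,S(p),44)[:2] for p in [(307,96),(520,128),(512,167),(297,140)]]
print(np.round(q,1),np.mean(q,0))
t=cv2.imread("pics/t12.png"); ct=viewer.get_calibration("top")
m=cv2.inRange(t,(0,0,0),(60,60,60)); m[:235]=0;m[320:]=0;m[:,:270]=0;m[:,355:]=0
k=max(cv2.findContours(m,cv2.RETR_EXTERNAL,cv2.CHAIN_APPROX_NONE)[0],key=cv2.contourArea)
b=cv2.boxPoints(cv2.minAreaRect(k)); X=[onplane(ct,p,40)[:2] for p in b]; print(np.round(X,1),np.mean(X,0))
E
```

```text
[[407.7  23. ]
 [394.7 169.2]
 [424.8 171.1]
 [441.9  26.3]] [417.24814168  97.41076461]
[[433.9 173.6]
 [443.9  29.9]
 [405.4  28.1]
 [395.7 170.6]] [419.72873695 100.56789913]
```

```bash
python3 -c "
from workcell import workorder
print(workorder.hand_in())"
```

```text
the job is handed in; nothing more can be done
None
```

I handed the job in at about 31 s of the 102 s limit: the eraser, jar, carton and tape were each set on their own stand in the order asked, the jar stayed upright, and both paint tubes are where they were.

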